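# Bring the chip under the bench magnifier

### The arm

A 6-joint arm with a two-finger parallel gripper is mounted at the origin on the work surface. World frame = base frame: x ahead of the robot, y to its left, z up, the work surface at z = 0. Lengths are in m, angles in rad, forces in N, time in s.
With the tool pointing down it reaches from about 0.35 to 0.775 m from the base axis. Payload 5.5 kg.
Tool frame: the origin (TCP) lies midway between the tips of the shut fingers; the grasp point (between the pads) lies 19 mm behind it; z points along the fingers, y is the direction in which the jaws open and shut (so a half turn about z gives the same grasp; the last joint's range is limited). The gripper opens to 85 mm and grips with 20 to 120 N. Pads are 22 mm wide; open, the fingers measure 114 mm over their backs; the gripper's body (76 mm by 85 mm) begins 54 mm behind the grasp point. The pads swing forward as they close: fully open they stand 13 mm farther back than shut.
Start: joints at [1.085, 0.313, 0.046, 1.304, 0, 1.431], TCP at [0.195, 0.541, 0.231] pointing down, gripper open.
Joint ranges: [-2.76, 2.76], [-0.86, 1.69], [-1.03, 1.26], [-2.2, 2.34], [-1.47, 1.5], [-3.14, 3.14]. Speed limits (rad/s): [2.57, 2.57, 3.14, 3.14, 3.14, 3.14].

### API

Orientations are given as a unit quaternion [w, x, y, z].
In Python, from station import robot gives the robot as it stands.
- The arm moves only by the shell command python3 -m jog 'ROWS' [OPENING] [FORCE]. ROWS is text: rows parted by semicolons, each of 6 numbers parted by spaces: the shift along the tool's x, y, z in units of 50 mm (1.0 is 50 mm), then the turn, a rotation vector about the tool's x, y, z in units of 8 degrees (1.0 is 8 degrees). A call has 1 to 10 rows; each row shifts and turns the commanded pose from where the row before left it, along the tool's axes as they then stand; what a row does not reach is not made up. A row lasts 1/8 s, in which the tool goes at most 62.5 mm and 10.7 degrees, less where a joint would pass 70% of its speed; a pose out of reach is approached as far as the arm can. A call is refused whole if a number of a shift passes 1 or a number of a turn 1, either way. A call with a gripper value outside its range is refused whole. OPENING is the opening, from -1 (shut) to 1 (fully open), set as the call begins (- or left out, the last holds). The fingers move at their own pace and stop on an object; FORCE is the grip in N (left out, the last holds). Time passes only in rows, so rows that do not move let the fingers close. It gives the time, the measured TCP pose, the force and the opening at its end, in the units of the state.
- robot.get_obs(): the state, without advancing time (a new reading comes with each control period).
- robot.grab_frame(name): name is "scene" or "top"; returns the picture (400x640x3 uint8, red, green, blue); there is no depth.
- robot.camera_model(name): a dict with "fx", "fy", "cx", "cy" (pixels), "rvec" (rotation vector, rad) and "tvec" (3), from world to camera coordinates, as OpenCV has them. Camera axes: x right, y down, z forward; pixel columns grow to the right and rows downward; lengths in m; the calibration is good to about 2 mm. A picture is of the moment at which its call begins. camera_model takes no time and is no camera call.
- robot.job_done(): hands the job in, once; it reports no verdict.
The state is a dict: "t": time; "joint_positions": joint angles; "qd": joint speeds; "joint_efforts": joint torques, N m; "position": TCP position; "ee_rot": TCP orientation; "ft_force": force on the tool from outside, world axes, zero at the start; "ft_torque": the same for the moment, N m; "gripper_width": opening from 0.0 (shut) to 1.0 (fully open).
Only numpy, scipy, OpenCV 4.12 (cv2) and the standard library are available. Lean on these libraries where they do the work, as an engineer would, in place of code of your own. Each camera call takes 0.05 s, during which the arm holds its last target.

### The job

On the inspection stand, push on the spokes of the board holder to turn it until the end of the circuit board with the big square chip points straight at the magnifier's post. Then push the magnifier's arm round until its lens is centred over that chip, so that the whole chip shows through the lens. Do not touch the circuit board or the lens and its rim, leave all the loose things around them where they are, and finish clear of everything.

Things in the scene. Friction and masses are not known exactly. Their poses are not given: they have to be found in the camera images.
- stand: fixed inspection stand: grey base plate 150 x 360 mm, 12 mm thick. Its origin is on the bench, on the board holder's vertical turning axis, z up; +y points from the holder's axis to the magnifier's post, whose axis is 205 mm away. The plate spans y = -110 to +250 mm, x = -75 to +75 mm
- turntable (a joint): turn of the board holder (rad, counter-clockwise seen from above): at 0, and at any whole turn, the chip end points straight at the post (board +x along stand +y). It turns either way for more than a whole turn from any start, with light friction (about 0.12 N m), and stays where it is left. It has four equal level spokes, at 45, 135, 225 and 315 degrees from the board's +x axis
- spoke (a point): the end of one of the four spokes (the one at +45 degrees from the board's +x): centre of its round black knob, 117 mm from the turning axis, 59 mm above the bench; the knob is 18 mm across, z = 50 to 68 mm. The spoke is a straight radial bar 14 mm wide, z = 52 to 66 mm, free of the board above it from 75 to 108 mm from the axis
- circuit_board: green circuit board 110 x 70 mm fixed on top of the holder, turning with it; origin at the centre of its underside on the turning axis, 76 mm above the bench; its tallest component reaches 93 mm above the bench. +x (the long way) points to the end with the big black square chip; the white connector is at the other end. Fragile: not to be touched
- chip (a point): centre of the top of the black square chip, 20 x 20 mm, 35 mm from the turning axis along the board's +x, 83 mm above the bench
- post (a point): point on the axis of the magnifier's post (18 mm thick; a 30 mm hub on top reaches z = 148 mm), at the height of the arm's middle, 137 mm above the bench
- magnifier_arm (a joint): turn of the magnifier's arm about the post (rad, counter-clockwise from above); at 0 it points straight at the holder's axis, with the lens where the chip of a rightly turned board lies. Starts swung away clockwise (negative); stops at -2.0 and +1.0; friction about 0.12 N m, stays where left. Level bar 12 mm wide, z = 130 to 144 mm, free for pushing from 20 to 130 mm from the post's axis
- lens: round clear lens in a black rim, 72 mm over the rim, view 52 mm across, fixed at the end of the arm; origin at its centre, 170 mm from the post's axis, 137 mm above the bench; +x points outward along the arm. Not to be touched
- solder_spool: small spool of solder wire, 44 mm diameter, 36 mm tall, standing on the stand's base plate between board and post; origin at its underside; to be left alone
- capacitor_a: loose black capacitor, 18 mm diameter, 22 mm tall, standing on the base plate; origin at its underside; to be left alone
- capacitor_b: loose black capacitor, 16 mm diameter, 18 mm tall, standing on the base plate; origin at its underside; to be left alone
- big_spool: large spool of solder wire, 66 mm diameter, 55 mm tall, standing on the bench; origin at its underside; to be left alone
- flux_bottle: white bottle, 44 mm diameter, 85 mm tall, standing on the bench; origin at its underside; to be left alone
- screwdriver: screwdriver, 170 mm long, lying on the bench; origin at its underside; to be left alone
- tweezers: steel tweezers, 120 mm long, 6 mm thick, lying on the bench; origin at its underside; to be left alone

How it is judged:
On the way, in this order (a step that is already met when the one before it is completed fails the run):
1. the chip end of the board points at the post (angle between the x axis of circuit_board and the y axis of stand, either way round below 0.14 rad and y of chip in the frame of stand above 0.02 m), for 0.2 s.
2. the lens is centred over the chip (horizontal distance between lens and chip below 0.01 m), for 0.2 s.
At the end, for the whole second after the job is handed in: the board's chip end points at the magnifier's post within 8 degrees, the lens centre is within 10 mm of the chip's centre seen from above, and holder and arm are at rest (all of step 1 and horizontal distance between lens and chip below 0.01 m and velocity of joint turntable between -0.03 and 0.03 rad/s and velocity of joint magnifier_arm between -0.03 and 0.03 rad/s); the robot touches nothing.
It fails at once if the circuit board is touched (contact force between circuit_board and anything else above 1 N).
It fails at once if the lens or its rim is touched (contact force between lens and anything else above 1 N).
It fails at once if a loose thing is lifted, carried or pushed away (distance of any of solder_spool, capacitor_a, capacitor_b, big_spool, flux_bottle, screwdriver, tweezers from where it was at the start of the episode above 0.02 m).
It also fails if it takes over 56 s, if anything falls off the work surface, if the arm or the gripper's body presses on something with over 40 N, if the wrist force passes 120 N, or if a joint passes its speed limit or range.

## Working session

There is one attempt and no reset: what is moved stays moved. The work goes in short steps, Python scripts to look and compute and a shell command to move; the robot and the scene stay as the last step left them, time stands still between calls to the robot, and variables do not carry over. Pictures are saved under pics/ and viewed, and the job is handed in when it is done.

```bash
mkdir -p pics; cat > h.py <<'E'
import cv2,numpy as np
from station import robot
def snap(n,f):
    im=robot.grab_frame(n); cv2.imwrite('pics/'+f,im[:,:,::-1]); return im
def cam(n):
    m=robot.camera_model(n); R=cv2.Rodrigues(np.array(m['rvec'],float))[0]; t=np.array(m['tvec'],float)
    return m,R,t
def ray(n,u,v,z):
    m,R,t=cam(n); d=R.T@np.array([(u-m['cx'])/m['fx'],(v-m['cy'])/m['fy'],1]); c=-R.T@t
    return c+d*(z-c[2])/d[2]
def proj(n,p):
    m,R,t=cam(n); q=R@np.array(p)+t
    return q[0]/q[2]*m['fx']+m['cx'],q[1]/q[2]*m['fy']+m['cy']
E
python3 - <<'E'
from h import *
snap('scene','s0.png');snap('top','t0.png')
for n in('scene','top'):
    m,R,t=cam(n);print(n,-R.T@t,R[2],m['fx'])
print(robot.get_obs())
E
```

```text
scene [ 1.00538687 -0.6604526   0.68937534] [-0.45657587  0.67631009 -0.57805115] 393.7250196467739
top [0.37327864 0.01227177 1.07606804] [ 0.16469982  0.01941113 -0.98615271] 365.1097389834809
{'t': 0.1, 'joint_positions': array([ 1.08540127e+00,  3.13959171e-01,  4.50700276e-02,  1.30359351e+00,
       -3.05631198e-05,  1.43117406e+00]), 'qd': array([ 0.00149366, -0.00084021,  0.00271077, -0.000425  , -0.00014962,
        0.00033679]), 'joint_efforts': array([ 2.77420062e-03, -4.81723952e+01,  2.99245441e+01,  1.27716613e-02,
       -1.83079783e-04,  2.99890566e-06]), 'position': array([0.1946921 , 0.54054217, 0.23046954]), 'ee_rot': array([-2.44686977e-04,  1.72026356e-01,  9.85091986e-01, -8.07024903e-04]), 'ft_force': array([ 0.0027884 , -0.09215287, -0.70161051]), 'ft_torque': array([-0.02239807,  0.00102082, -0.00016126]), 'gripper_width': 0.9956116838637346}
```

View pics/t0.png

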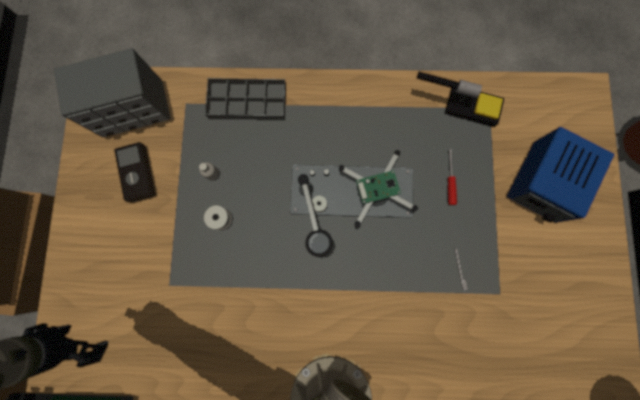

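View pics/s0.png

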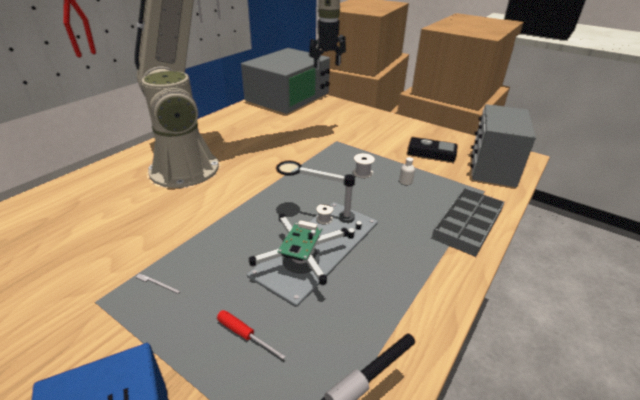

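```bash
python3 - <<'E'
import cv2
a=cv2.imread('pics/t0.png')[140:270,270:430];cv2.imwrite('pics/t0c.png',cv2.resize(a,None,fx=4.5,fy=4.5,interpolation=cv2.INTER_CUBIC))
a=cv2.imread('pics/s0.png')[145:310,235:385];cv2.imwrite('pics/s0c.png',cv2.resize(a,None,fx=3.6,fy=3.6,interpolation=cv2.INTER_CUBIC))
E
```

```text
(no output)
```

View pics/t0c.png

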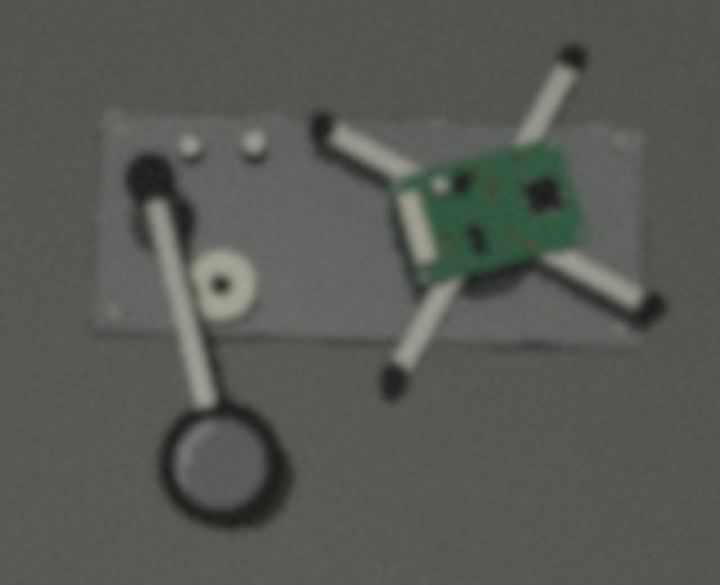

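View pics/s0c.png

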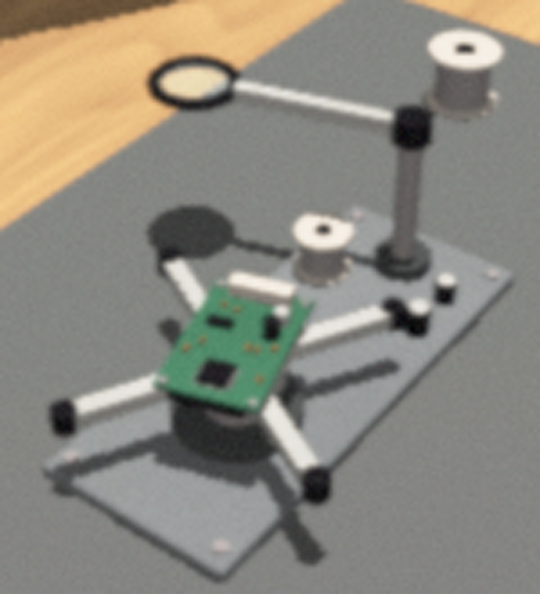

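```bash
python3 - <<'E'
from h import *
def T(u,v,z): return ray('top',270+u/4.5,140+v/4.5,z)[:2]
def S(u,v,z): return ray('scene',235+u/3.6,145+v/3.6,z)[:2]
K=[T(*p,.064) for p in[(322,128),(573,56),(650,307),(394,382)]]
print(np.round(K,4),'c',np.mean(K,0),[np.linalg.norm(k-np.mean(K,0)) for k in K])
KS=[S(*p,.064) for p in[(397,313),(316,482),(63,415),(170,258)]]
print('scene',np.round(KS,4),np.mean(KS,0))
chip=T(543,194,.083);c=np.mean(K,0);print('chip',chip,np.linalg.norm(chip-c),'S',S(216,373,.083))
post=T(152,178,.146);print('post',post,'S',S(412,115,.148),np.linalg.norm(post-c))
lens=T(220,464,.14);print('lens',lens,'S',S(194,82,.14),np.linalg.norm(lens-post))
a=lambda v:np.degrees(np.arctan2(v[1],v[0]))
print('angles post',a(post-c),'chip',a(chip-c),'spokes',[a(k-c) for k in K],'arm',a(lens-post),'arm target',a(c-post))
print('corners',[np.round(T(*p,.012),3) for p in[(105,112),(640,130),(640,345),(95,330)]])
print('spool',T(222,283,.048),'caps',T(190,145,.03),T(254,142,.03))
print('bigspool',ray('top',215,217,.055),'flux',ray('top',207,170,.08),'scr',ray('top',450,150,0.01),ray('top',453,205,0.02))
E
```

```text
[[ 0.6321 -0.0184]
 [ 0.6824 -0.1772]
 [ 0.5221 -0.2232]
 [ 0.472  -0.0653]] c [ 0.57713598 -0.12103386] [np.float64(0.11641124316137277), np.float64(0.11930234590811442), np.float64(0.1160788052011242), np.float64(0.11903410567371711)]
scene [[ 0.6411 -0.0185]
 [ 0.6843 -0.1765]
 [ 0.5262 -0.2232]
 [ 0.4791 -0.0634]] [ 0.58267747 -0.12040893]
chip [ 0.58816666 -0.15441899] 0.03516024225166182 S [ 0.59188455 -0.15354711]
post [0.57934392 0.08207708] S [0.58285536 0.08528809] 0.20312294280538812
lens [0.41580189 0.03856083] S [0.42207607 0.0375442 ] 0.1692325590833418
angles post 89.37718309277187 chip -71.71607934534835 spokes [np.float64(61.83269320965014), np.float64(-28.096085372153563), np.float64(-118.30014291924063), np.float64(152.06424131483257)] arm -165.09964804141674 arm target -90.62281690722813
corners [array([0.653, 0.125]), array([ 0.648, -0.231]), array([ 0.505, -0.228]), array([0.507, 0.126])]
spool [0.53394029 0.04282538] caps [0.62762523 0.06663425] [0.63048214 0.02483236]
bigspool [0.4861457  0.33644674 0.055     ] flux [0.61591242 0.3608935  0.08      ] scr [ 0.70954902 -0.34550884  0.01      ] [ 0.54047546 -0.34533632  0.02      ]
```

```bash
python3 -m jog '-0.7 -0.64 0 0 0 0;-0.7 -0.64 0 0 0 0;-0.7 -0.64 0 0 0 0;-0.7 -0.64 0 0 0 0;-0.7 -0.64 0 0 0 0;-0.7 -0.64 0 0 0 0;-0.7 -0.64 0 0 0 0;-0.7 -0.64 0 0 0 0;-0.7 -0.64 0 0 0 0;-0.7 -0.64 0 0 0 0' -1 40
python3 -m jog '-0.7 -0.64 0 0 0 0;-0.7 -0.64 0 0 0 0;-0.7 -0.64 0 0 0 0;-0.7 -0.6 0 0 0 0;0 0 0 0 0 1;0 0 0 0 0 0'
```

```text
t: 1.35
position: [0.416, 0.1198, 0.2311]
ee_rot: [-0.0, 0.172, 0.985, 0.0]
ft_force: [0.8, 0.8, 0.2]
gripper_width: -0.001
t: 2.1
position: [0.5045, -0.0452, 0.2306]
ee_rot: [-0.001, 0.24, 0.971, 0.0]
ft_force: [-0.8, 0.4, -0.3]
gripper_width: -0.005
```

```bash
python3 -m jog '-0.12 0 0.7 0 0 0;0 0 0.7 0 0 0;0 0 0.7 0 0 0;0 0 0.7 0 0 0;0 0 0.5 0 0 0;0 0 0.18 0 0 0;0 0 0 0 0 0'
python3 - <<'E'
from h import *
im=snap('top','t1.png')[140:270,270:430,::-1]
cv2.imwrite('pics/t1c.png',cv2.resize(im,None,fx=4.5,fy=4.5,interpolation=cv2.INTER_CUBIC))
im=snap('scene','s1.png')[145:310,225:385,::-1]
cv2.imwrite('pics/s1c.png',cv2.resize(im,None,fx=3.6,fy=3.6,interpolation=cv2.INTER_CUBIC))
E
```

```text
t: 2.98
position: [0.5097, -0.047, 0.0572]
ee_rot: [-0.0, 0.239, 0.971, 0.0]
ft_force: [0.1, 1.0, -0.2]
gripper_width: -0.0
```

View pics/t1c.png

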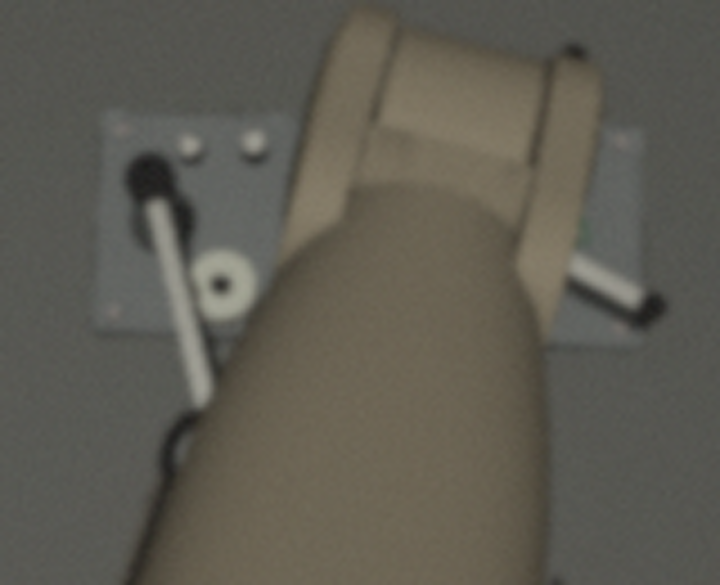

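View pics/s1c.png

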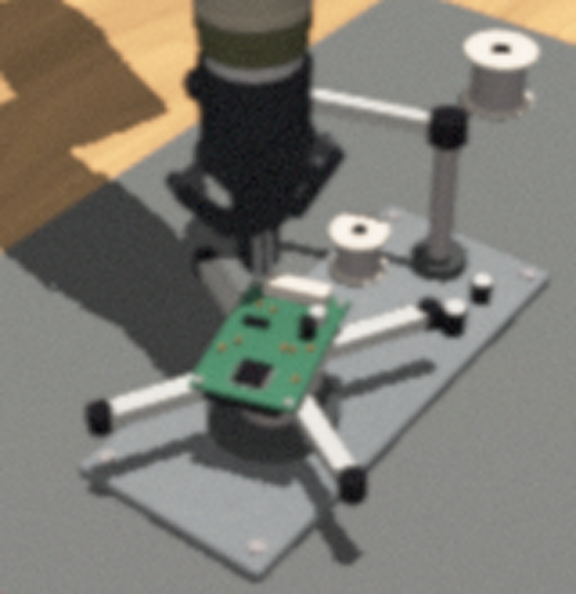

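```bash
python3 -m jog '0 -0.11 0 0 0 0;0 -0.11 0 0 0 0;0.025 -0.135 0 0 0 -0.5;0.025 -0.135 0 0 0 -0.5;0.025 -0.135 0 0 0 -0.5;0.025 -0.135 0 0 0 -0.5;0.025 -0.135 0 0 0 -0.5;0.025 -0.135 0 0 0 -0.5;0.025 -0.135 0 0 0 -0.5;0.025 -0.135 0 0 0 -0.5'
python3 - <<'E'
from h import *
o=robot.get_obs();p=o['position'][:2]-[.579,-.121];print(np.linalg.norm(p),np.degrees(np.arctan2(p[1],p[0])),o['joint_positions'])
im=snap('scene','s2.png')[145:310,225:385,::-1]
cv2.imwrite('pics/s2c.png',cv2.resize(im,None,fx=3.6,fy=3.6,interpolation=cv2.INTER_CUBIC))
E
```

```text
t: 4.32
position: [0.4831, -0.107, 0.0579]
ee_rot: [0.001, -0.038, 0.999, 0.0]
ft_force: [1.5, 1.9, 1.1]
gripper_width: -0.001
0.09687927727412039 171.70585595913371 [-0.38108487  0.28490432 -0.44667781  0.83765318  0.00114604 -0.45645449]
```

View pics/s2c.png

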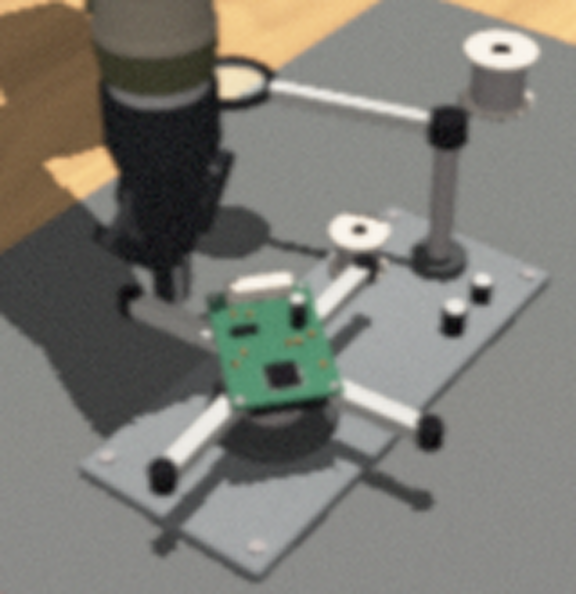

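```bash
python3 -m jog '0.025 -0.135 0 0 0 -0.5;0.025 -0.135 0 0 0 -0.5;0.025 -0.135 0 0 0 -0.5;0.025 -0.135 0 0 0 -0.5;0.025 -0.135 0 0 0 -0.5;0.025 -0.135 0 0 0 -0.5;0.025 -0.135 0 0 0 -0.5;0.025 -0.135 0 0 0 -0.5;0.025 -0.135 0 0 0 -0.5;0.025 -0.135 0 0 0 -0.5'
python3 -m jog '0.025 -0.135 0 0 0 -0.5;0.025 -0.135 0 0 0 -0.5;0.025 -0.135 0 0 0 -0.5;0.025 -0.135 0 0 0 -0.5;0.025 -0.135 0 0 0 -0.5;0.025 -0.135 0 0 0 -0.5;0.025 -0.135 0 0 0 -0.5;0.025 -0.135 0 0 0 -0.5;0.025 -0.135 0 0 0 -0.5;0.025 -0.135 0 0 0 -0.5'
python3 - <<'E'
from h import *
o=robot.get_obs();p=o['position'][:2]-[.579,-.121];print(np.linalg.norm(p),np.degrees(np.arctan2(p[1],p[0])),o['joint_positions'])
im=snap('scene','s3.png')[145:310,225:385,::-1]
cv2.imwrite('pics/s3c.png',cv2.resize(im,None,fx=3.6,fy=3.6,interpolation=cv2.INTER_CUBIC))
E
```

```text
t: 5.62
position: [0.4961, -0.1724, 0.0576]
ee_rot: [0.0, -0.377, 0.926, 0.0]
ft_force: [-0.0, 1.7, 1.5]
gripper_width: -0.001
t: 6.88
position: [0.5484, -0.214, 0.0573]
ee_rot: [-0.0, -0.671, 0.742, 0.001]
ft_force: [-1.4, 0.7, 2.3]
gripper_width: -0.005
0.09787906779571388 -108.19166848250008 [-5.08501692e-01  4.46333779e-01 -2.01773160e-01  9.24077230e-01
  3.58214444e-04 -1.97894902e+00]
```

View pics/s3c.png

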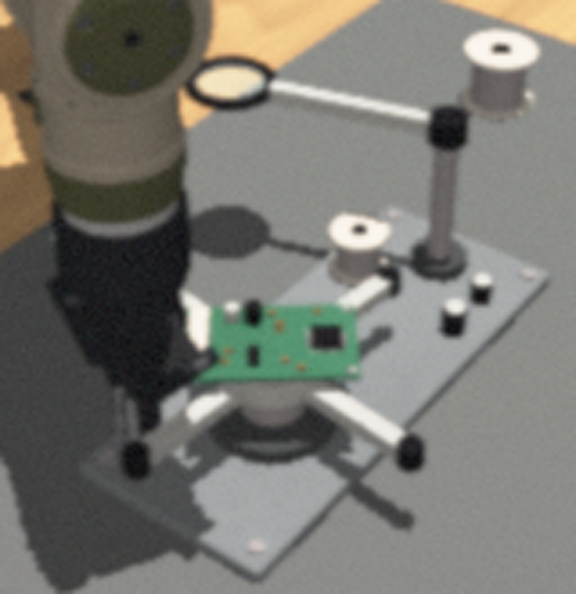

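```bash
python3 -m jog '0.025 -0.135 0 0 0 -0.5;0.025 -0.135 0 0 0 -0.5;0.025 -0.135 0 0 0 -0.5;0.025 -0.135 0 0 0 -0.5;0.025 -0.135 0 0 0 -0.5;0.025 -0.135 0 0 0 -0.5;0.025 -0.135 0 0 0 -0.5;0.025 -0.135 0 0 0 -0.5;0.025 -0.135 0 0 0 -0.5;0.025 -0.135 0 0 0 -0.5'
python3 -m jog '0.025 -0.135 0 0 0 -0.5;0.012 -0.068 0 0 0 -0.25;0 0 0 0 0 0'
python3 - <<'E'
from h import *
o=robot.get_obs();p=o['position'][:2]-[.579,-.121];print(np.linalg.norm(p),np.degrees(np.arctan2(p[1],p[0])),o['joint_positions'])
im=snap('scene','s4.png')[145:310,225:385,::-1]
cv2.imwrite('pics/s4c.png',cv2.resize(im,None,fx=3.6,fy=3.6,interpolation=cv2.INTER_CUBIC))
im=snap('top','t4.png')[140:270,270:430,::-1]
cv2.imwrite('pics/t4c.png',cv2.resize(im,None,fx=4.5,fy=4.5,interpolation=cv2.INTER_CUBIC))
E
```

```text
t: 8.18
position: [0.6156, -0.2123, 0.0573]
ee_rot: [0.0, 0.884, -0.468, -0.001]
ft_force: [-1.5, 0.9, 1.2]
gripper_width: -0.001
t: 8.55
position: [0.6256, -0.2079, 0.0573]
ee_rot: [-0.0, 0.907, -0.422, 0.0]
ft_force: [0.7, 1.0, 1.3]
gripper_width: -0.002
0.09857590511657527 -61.78701775588005 [-4.42472819e-01  5.67587056e-01  2.27045326e-03  1.00539459e+00
  6.95732265e-05 -2.71345265e+00]
```

View pics/s4c.png

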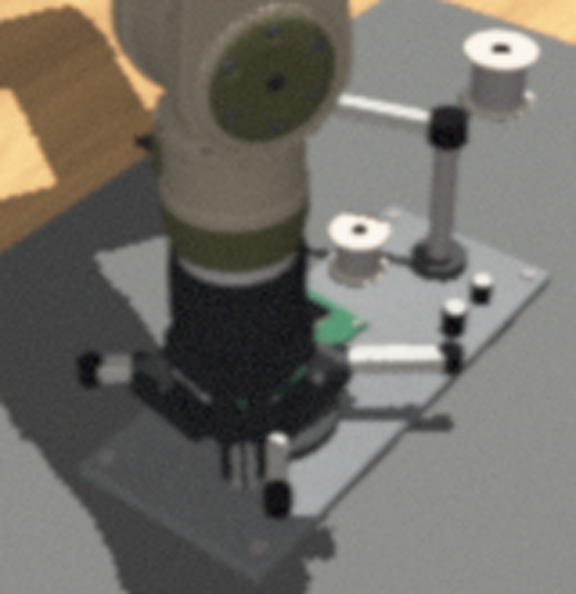

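View pics/t4c.png

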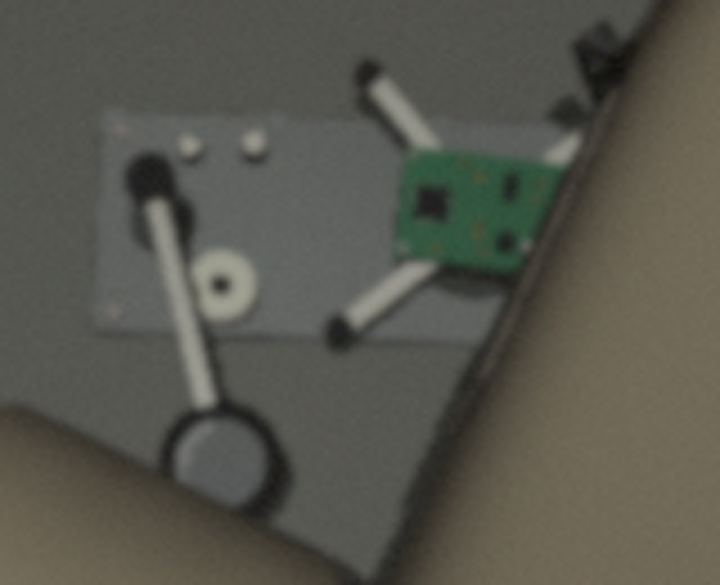

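```bash
python3 - <<'E'
from h import *
def T(u,v,z): return ray('top',270+u/4.5,140+v/4.5,z)[:2]
c=np.array([.5771,-.1210])
a=lambda v:np.degrees(np.arctan2(v[1],v[0]))
A=T(369,74,.064);B=T(341,332,.064);ch=T(432,203,.083)
print(A,B,ch,a(A-c)+45,a(B-c)-45,a(ch-c),'AB perp',a(B-A)-90+90-90+0, np.linalg.norm(A-B))
E
```

```text
[ 0.66801652 -0.04773631] [ 0.50229486 -0.03220752] [ 0.58109702 -0.08624455] 83.86307397802257 85.11318317708924 83.43957755323194 AB perp 84.64678412630528 0.16644762095978716
```

```bash
python3 -m jog '0.014 -0.076 0 0 0 -0.28;0.014 -0.076 0 0 0 -0.28;0 0 0 0 0 0;0 0 0 0 0 0'
python3 - <<'E'
from h import *
im=snap('top','t5.png')[140:270,270:430,::-1]
cv2.imwrite('pics/t5c.png',cv2.resize(im,None,fx=4.5,fy=4.5,interpolation=cv2.INTER_CUBIC))
E
```

```text
t: 9.15
position: [0.6325, -0.2037, 0.0573]
ee_rot: [-0.0, 0.923, -0.385, 0.0]
ft_force: [0.3, -0.6, -0.7]
gripper_width: 0.0
```

View pics/t5c.png

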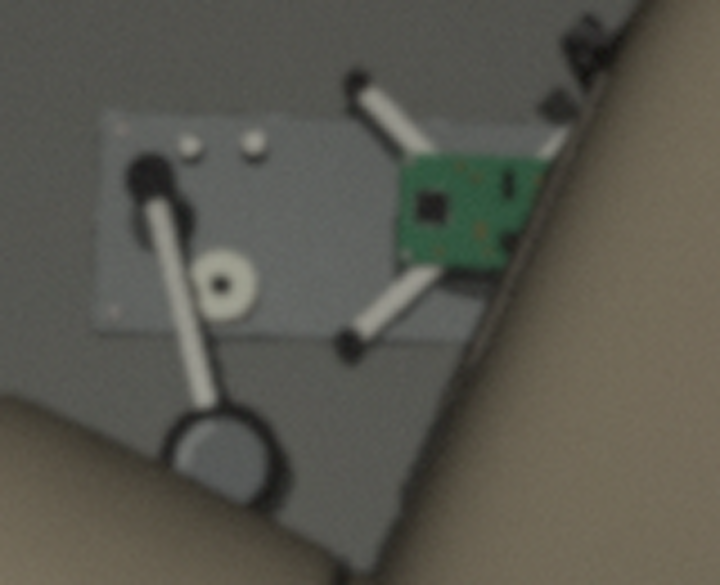

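```bash
python3 -m jog '0 0.2 0 0 0 0;0 0.2 0 0 0 0;0 0 -0.7 0 0 0;0 0 -0.7 0 0 0;0 0 -0.7 0 0 0;0 0 -0.7 0 0 0;0 0 -0.7 0 0 0;0 0 0 0 0 1;0 0 0 0 0 1;0 0 0 0 0 1'
python3 -m jog '0 0 0 0 0 1;0 0 0 0 0 1;0 0 0 0 0 1;0 0 0 0 0 1;0 0 0 0 0 1;0 0 0 0 0 1;0 0 0 0 0 1;0 0 0 0 0 1;0 0 0 0 0 1;0 0 0 0 0 1'
python3 -m jog '0 0 0 0 0 1;0 0 0 0 0 1;0 0 0 0 0 0'
python3 - <<'E'
from h import *
from scipy.spatial.transform import Rotation as Ro
def T(u,v,z): return ray('top',270+u/4.5,140+v/4.5,z)[:2]
c=np.array([.5771,-.1210])
a=lambda v:np.degrees(np.arctan2(v[1],v[0]))
A=T(358,82,.064);B=T(351,344,.064);ch=T(432,207,.083)
print(a(A-c)+45,a(B-c)-45,a(ch-c),a(B-A)-90)
o=robot.get_obs();R=Ro.from_quat(o['ee_rot'],scalar_first=True).as_matrix()
print(R.round(3),o['position'],R.T@(np.array([.481,.0895,.23])-o['position'])/.05,o['joint_positions'])
E
```

```text
t: 10.45
position: [0.6174, -0.2186, 0.2325]
ee_rot: [-0.0, 0.821, -0.571, 0.0]
ft_force: [0.1, -0.5, -0.5]
gripper_width: -0.003
t: 11.7
position: [0.6174, -0.2186, 0.2323]
ee_rot: [-0.0, -0.262, 0.965, 0.0]
ft_force: [-0.4, -0.1, -0.2]
gripper_width: 0.002
t: 12.08
position: [0.6175, -0.2185, 0.2323]
ee_rot: [-0.0, -0.128, 0.992, 0.0]
ft_force: [1.1, -0.1, 0.5]
gripper_width: -0.001
88.15802641709851 89.87624889577873 87.55357266964138 89.20900027266939
[[-0.967 -0.254 -0.   ]
 [-0.254  0.967  0.   ]
 [ 0.     0.    -1.   ]] [ 0.61750962 -0.21846737  0.23227142] [1.07657298 6.65074477 0.04647512] [-4.62519112e-01  4.75708434e-01  2.89535987e-01  1.38476502e+00
  7.31017322e-05 -7.19273194e-01]
```

```bash
python3 -m jog '0.108 0.665 0 0 0 0;0.108 0.665 0 0 0 0;0.108 0.665 0 0 0 0;0.108 0.665 0 0 0 0;0.108 0.665 0 0 0 0;0.108 0.665 0 0 0 0;0.108 0.665 0 0 0 0;0.108 0.665 0 0 0 0;0.108 0.665 0 0 0 0;0.108 0.665 0 0 0 0'
python3 -m jog '0 0 0 0 0 0;0 0 0 0 0 0'
python3 - <<'E'
from h import *
snap('scene','s6.png');snap('top','t6.png')
E
```

```text
t: 13.32
position: [0.4809, 0.0907, 0.2325]
ee_rot: [0.0, -0.129, 0.992, 0.0]
ft_force: [-0.6, -0.3, 0.3]
gripper_width: -0.001
t: 13.58
position: [0.4818, 0.0897, 0.2325]
ee_rot: [0.0, -0.128, 0.992, -0.0]
ft_force: [-0.2, -0.3, -0.8]
gripper_width: -0.0
```

View pics/s6.png

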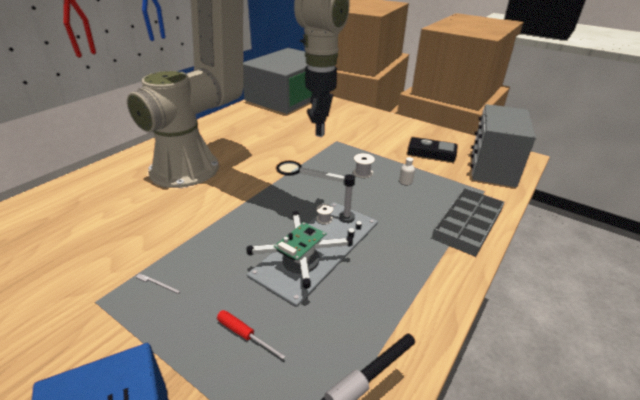

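View pics/t6.png

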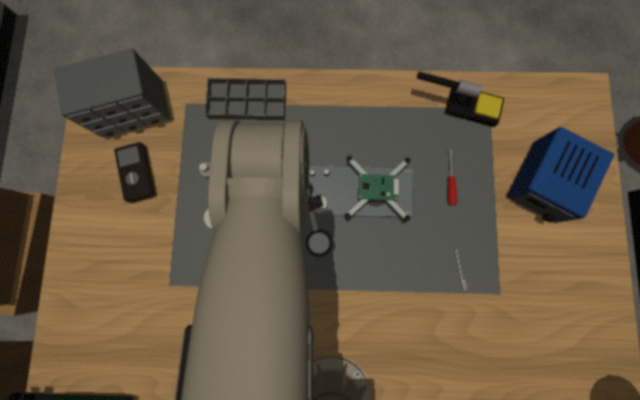

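```bash
python3 -m jog '0 0 0.55 0 0 0;0 0 0.55 0 0 0;0 0 0.55 0 0 0;0 0 0.4 0 0 0;0 0 0.15 0 0 0;0 0 0 0 0 0'
python3 - <<'E'
from h import *
im=snap('scene','s7.png')[100:265,235:385,::-1]
cv2.imwrite('pics/s7c.png',cv2.resize(im,None,fx=3.6,fy=3.6,interpolation=cv2.INTER_CUBIC))
im=cv2.imread('pics/t6.png')[140:270,270:430]
cv2.imwrite('pics/t6c.png',cv2.resize(im,None,fx=4.5,fy=4.5,interpolation=cv2.INTER_CUBIC))
E
```

```text
t: 14.42
position: [0.4816, 0.0895, 0.1221]
ee_rot: [-0.0, -0.127, 0.992, 0.0]
ft_force: [0.5, 0.7, 0.9]
gripper_width: 0.003
```

View pics/s7c.png

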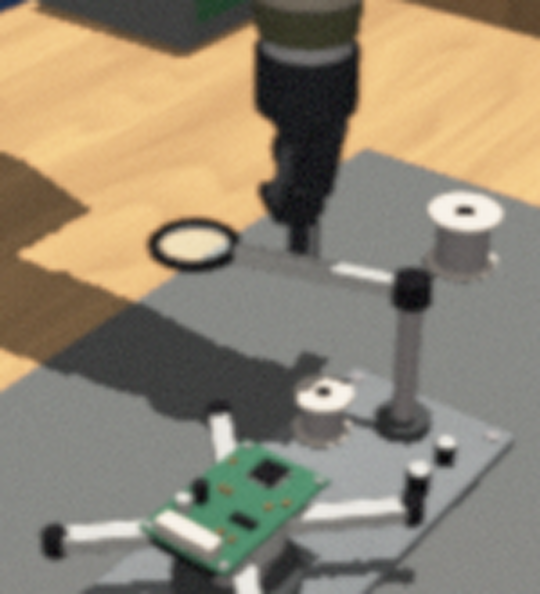

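View pics/t6c.png

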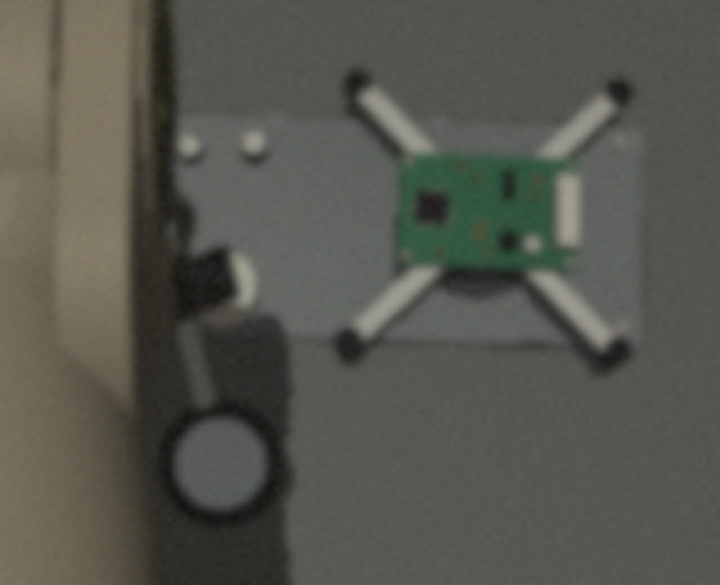

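```bash
python3 -m jog '0 -0.11 0 0 0 0;0 -0.11 0 0 0 0;0.024 -0.132 0 0 0 -0.5;0.024 -0.132 0 0 0 -0.5;0.024 -0.132 0 0 0 -0.5;0.024 -0.132 0 0 0 -0.5;0.024 -0.132 0 0 0 -0.5;0.024 -0.132 0 0 0 -0.5;0.024 -0.132 0 0 0 -0.5;0.024 -0.132 0 0 0 -0.5'
python3 - <<'E'
from h import *
im=snap('scene','s8.png')[100:265,235:385,::-1]
cv2.imwrite('pics/s8c.png',cv2.resize(im,None,fx=3.6,fy=3.6,interpolation=cv2.INTER_CUBIC))
E
```

```text
t: 15.72
position: [0.5014, 0.0291, 0.1228]
ee_rot: [0.001, -0.397, 0.918, 0.0]
ft_force: [-1.4, 1.9, 1.0]
gripper_width: 0.0
```

View pics/s8c.png

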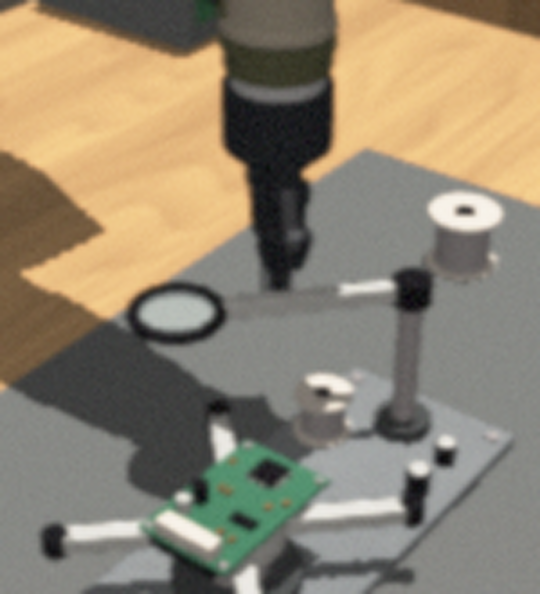

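```bash
python3 -m jog '0.024 -0.132 0 0 0 -0.5;0.024 -0.132 0 0 0 -0.5;0.024 -0.132 0 0 0 -0.5;0.024 -0.132 0 0 0 -0.5;0.024 -0.132 0 0 0 -0.5;0.024 -0.132 0 0 0 -0.5;0.024 -0.132 0 0 0 -0.5;0.024 -0.132 0 0 0 -0.5;0.024 -0.132 0 0 0 -0.5;0 0 0 0 0 0'
python3 - <<'E'
from h import *
im=snap('scene','s9.png')[100:265,235:385,::-1]
cv2.imwrite('pics/s9c.png',cv2.resize(im,None,fx=3.6,fy=3.6,interpolation=cv2.INTER_CUBIC))
im=snap('top','t9.png')[140:270,270:430,::-1]
cv2.imwrite('pics/t9c.png',cv2.resize(im,None,fx=4.5,fy=4.5,interpolation=cv2.INTER_CUBIC))
E
```

```text
t: 17.02
position: [0.5485, -0.0075, 0.1225]
ee_rot: [0.0, -0.66, 0.751, -0.0]
ft_force: [0.8, -0.7, -0.3]
gripper_width: -0.001
```

View pics/s9c.png

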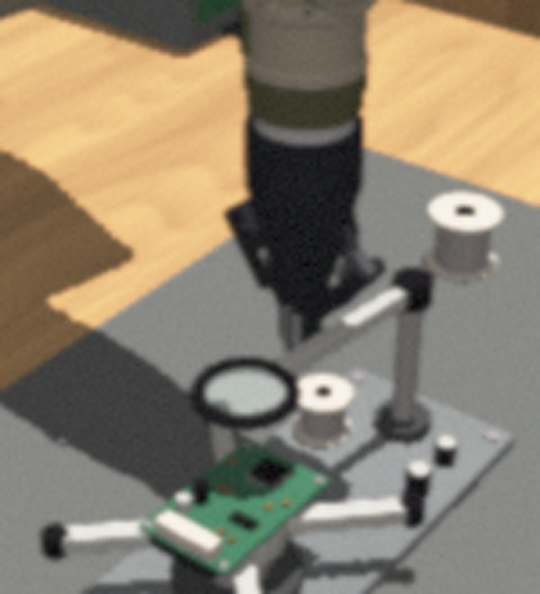

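View pics/t9c.png

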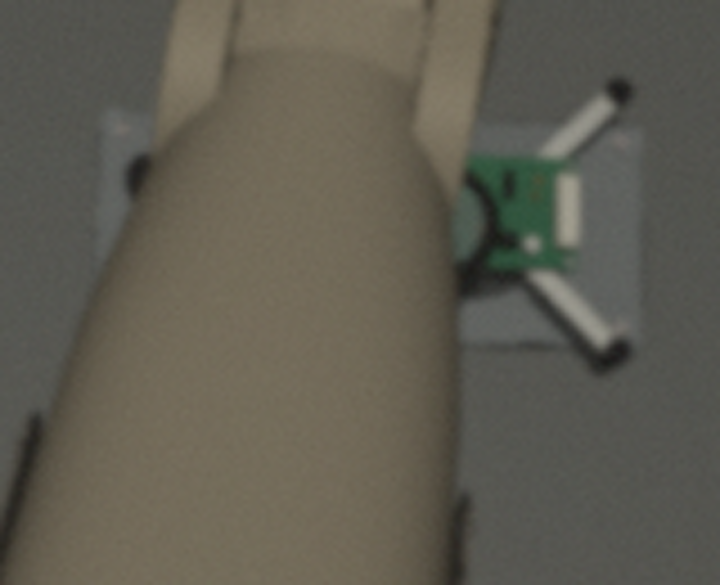

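```bash
python3 - <<'E'
from h import *
def S(u,v,z): return ray('scene',235+u/3.6,100+v/3.6,z)[:2]
a=lambda v:np.degrees(np.arctan2(v[1],v[0]))
L=S(245,392,.138);C=S(270,471,.083);P=S(413,276,.148)
print(L,C,P,np.linalg.norm(L-P),np.linalg.norm(C-P),a(L-P),a(C-P))
E
```

```text
[ 0.56145295 -0.08309143] [ 0.58250899 -0.08427001] [0.58272746 0.0868505 ] 0.17126839262451488 0.171120650897077 -97.13556382779211 -90.0731523923471
```

```bash
python3 -m jog '0.01 -0.056 0 0 0 -0.21;0.01 -0.056 0 0 0 -0.21;0.01 -0.056 0 0 0 -0.21;0.01 -0.056 0 0 0 -0.21;0 0 0 0 0 0;0 0 0 0 0 0'
python3 - <<'E'
from h import *
im=snap('scene','s10.png')[100:265,235:385,::-1]
cv2.imwrite('pics/s10c.png',cv2.resize(im,None,fx=3.6,fy=3.6,interpolation=cv2.INTER_CUBIC))
E
```

```text
t: 17.88
position: [0.5594, -0.0099, 0.1223]
ee_rot: [0.0, -0.703, 0.711, -0.0]
ft_force: [0.5, -0.5, -0.4]
gripper_width: 0.0
```

View pics/s10c.png

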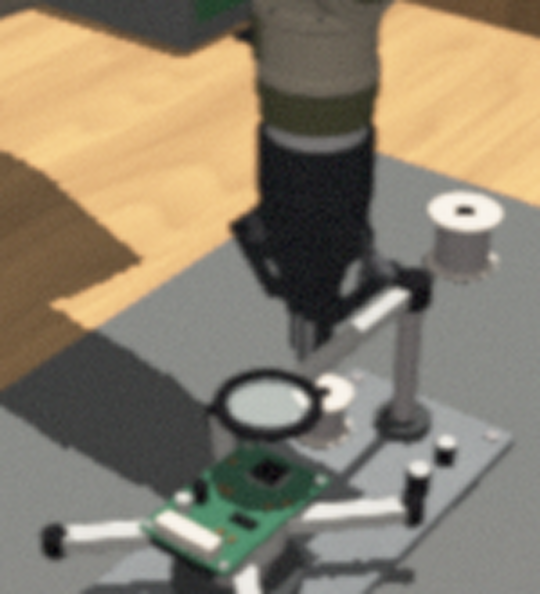

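```bash
python3 -m jog '0 0.2 0 0 0 0;0 0.3 0 0 0 0;0 0 -0.7 0 0 0;0 0 -0.7 0 0 0;0 0 -0.7 0 0 0;0 0.3 -0.3 0 0 0;-0.8 0.3 0 0 0 0;-0.8 0.3 0 0 0 0;-0.8 0.3 0 0 0 0;-0.8 0 0 0 0 0'
python3 -m jog '-0.8 0 0 0 0 0;-0.8 0 0 0 0 0;-0.8 0 0 0 0 0;0 0 0 0 0 0;0 0 0 0 0 0'
python3 - <<'E'
from h import *
im=snap('scene','s11.png')[100:265,235:385,::-1]
cv2.imwrite('pics/s11c.png',cv2.resize(im,None,fx=3.6,fy=3.6,interpolation=cv2.INTER_CUBIC))
im=snap('top','t11.png')[140:270,270:430,::-1]
cv2.imwrite('pics/t11c.png',cv2.resize(im,None,fx=4.5,fy=4.5,interpolation=cv2.INTER_CUBIC))
E
```

```text
t: 19.18
position: [0.4729, 0.1516, 0.2416]
ee_rot: [-0.001, -0.703, 0.711, 0.001]
ft_force: [0.7, -0.2, 0.9]
gripper_width: -0.0
t: 19.8
position: [0.4759, 0.27, 0.2416]
ee_rot: [-0.001, -0.703, 0.711, 0.0]
ft_force: [-0.5, 0.3, -0.1]
gripper_width: -0.001
```

View pics/s11c.png

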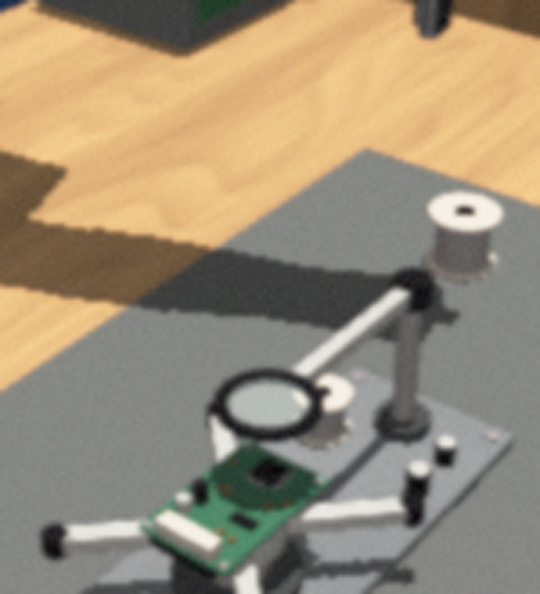

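View pics/t11c.png

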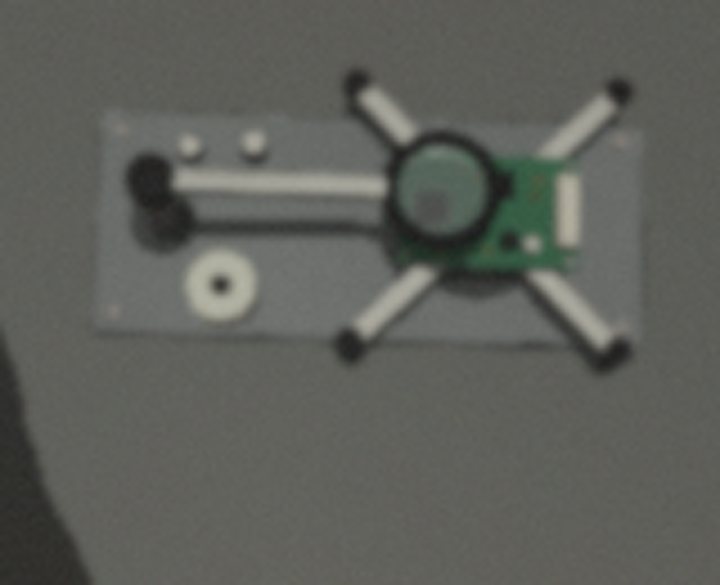

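```bash
python3 - <<'E'
from h import *
def S(u,v,z): return ray('scene',235+u/3.6,100+v/3.6,z)[:2]
def T(u,v,z): return ray('top',270+u/4.5,140+v/4.5,z)[:2]
a=lambda v:np.degrees(np.arctan2(v[1],v[0]))
L=S(268,404,.138);C=S(270,471,.083);P=S(413,276,.148)
print('scene',L,C,L-C,a(L-P))
L=T(441,188,.139);C=T(432,207,.083);P=T(152,180,.146)
print('top',L,C,L-C,a(L-P),np.linalg.norm(L-P))
K=np.array([T(358,82,.064),T(618,91,.064),T(610,354,.064),T(350,344,.064)]);c=K.mean(0)
print(c,[a(k-c) for k in K],a(P-c),c+.035*(P-c)/np.linalg.norm(P-c))
E
```

```text
scene [ 0.58085205 -0.08444936] [ 0.58250899 -0.08427001] [-0.00165694 -0.00017935] -90.62725841087313
top [ 0.57839387 -0.0858745 ] [ 0.5785844  -0.08625611] [-0.00019053  0.00038161] -89.91967902938802 0.16791295255911176
[ 0.57744317 -0.12056574] [np.float64(43.117740204423285), np.float64(-45.80629309147904), np.float64(-137.66436621782387), np.float64(134.93658548884653)] 89.79771468044108 [ 0.57756674 -0.08556595]
```

```bash
python3 -c "
from station import robot
o=robot.get_obs();print(o['t'],o['ft_force'],abs(o['qd']).max());print(robot.job_done())"
```

```text
19.9 [-0.13979903 -0.77989658 -0.17318555] 0.007505035345680244
the job is handed in; nothing more can be done
None
```

I turned the holder about 162° counter-clockwise by pushing one spoke with the shut fingers. Then I pushed the magnifier's arm about 74° round, backed the gripper off to about 0.24 m height, and handed the job in at t = 19.9 s.

What the last checks showed:
- **Board direction:** the spoke knobs in the top view put it at about 88.6°. The stand's y axis lies at about 89.3° to 89.8°, so the error is about 1°, against the 8° allowed.
- **Lens over chip:** the lens was 0.4 mm from the chip's centre in the top view and 1.7 mm in the scene view, against the 10 mm allowed. The whole chip showed through the lens in the top view.
- **Arm angle:** the two views differ by about 0.7°, which fits the calibration error.
- **Loose things:** the small spool, the capacitors and the big spool looked unmoved in the last pictures. I did not check the bottle, screwdriver and tweezers again at the end, but no move went near them.
- **Robot at hand-in:** it was still and touching nothing, with no significant force on the wrist. The force readings taken after each move never passed about 3 N.

No check failed. The hand-in reported no verdict.

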